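# Raise a tilting bin on its twist-lock telescoping prop

### The arm

A 6-joint arm with a two-finger parallel gripper is mounted at the origin on the work surface. World frame = base frame: x ahead of the robot, y to its left, z up, the work surface at z = 0. Lengths are in mm, angles in rad, forces in N, time in s.
With the tool pointing down it reaches from about 325 to 900 mm from the base axis. Payload 3.5 kg.
Tool frame: the origin (TCP) lies midway between the tips of the shut fingers; the grasp point (between the pads) lies 19 mm behind it; z points along the fingers, y is the direction in which the jaws open and shut (so a half turn about z gives the same grasp; the last joint's range is limited). The gripper opens to 85 mm and grips with 20 to 120 N. Pads are 22 mm wide; open, the fingers measure 114 mm over their backs; the gripper's body (76 mm by 85 mm) begins 54 mm behind the grasp point. The pads swing forward as they close: fully open they stand 13 mm farther back than shut.
Start: joints at [1.098, 0.276, -0.026, 1.268, 0, 1.467], TCP at [225.899, 582.745, 231.313] pointing down, gripper open.
Joint ranges: [-3.12, 3.12], [-0.85, 1.88], [-1.08, 1.24], [-1.95, 2.15], [-1.57, 1.53], [-3.14, 3.14]. Speed limits (rad/s): [2.57, 2.57, 3.14, 3.14, 3.14, 3.14].

### API

Orientations are given as a unit quaternion [w, x, y, z].
In Python, from workcell import env, eyes, close_job gives the robot as it stands.
- The arm moves only by the tool arm_command, never from a script. Its argument "commands" is a list of rows, each an object with "angular": the turn, a rotation vector about the tool's x, y, z in degrees, a list of three; "dp": the shift along the tool's x, y, z in m, a list of three; "grip": the gripper's target within -1 to 1 (fully open at 1, half-way at 0, shut at -1). In form: [{"angular": [wx, wy, wz], "dp": [x, y, z], "grip": grip}, ...]. A call has exactly 8 rows; each row is the pose to reach, as a shift and turn from the pose measured when the call began, along the tool's axes at that moment; what a row does not reach only later rows make up. A row lasts 1/12 s, in which the tool goes at most 41.7 mm and 7.16 degrees, less where a joint would pass 70% of its speed; a pose out of reach is approached as far as the arm can. A call with a gripper value outside its range is refused whole. The fingers move at their own pace and stop on an object; "force" is the grip in N (left out, the last holds). Time passes only in rows, so rows that repeat a pose let the fingers close, or fill a call up. It gives the time, the measured TCP pose, the force and the opening at its end, in the units of the state.
- env.read_state(): the state, without advancing time (a new reading comes with each control period).
- eyes.grab_frame(name): name is "side" or "top"; returns a dict with "pixels" (480x640x3 uint8, blue, green, red), "fx", "fy", "cx", "cy" (pixels), "T" (4x4, takes a point from camera to world coordinates). Camera axes: x right, y down, z forward; pixel columns grow to the right and rows downward; lengths in mm; the calibration is good to about 2 mm. A picture is of the moment at which its call begins. There is no depth.
- close_job(): hands the job in, once; it reports no verdict.
The state is a dict: "t": time; "joints": joint angles; "qd": joint speeds; "joint_efforts": joint torques, N m; "eef_pos": TCP position; "tool_rot": TCP orientation; "ft_force": force on the tool from outside, world axes, zero at the start; "torque": the same for the moment, N m; "finger_gap": finger opening in mm.
Only numpy, scipy, OpenCV 4.12 (cv2) and the standard library are available. Lean on these libraries where they do the work, as an engineer would, in place of code of your own. Each camera call takes 0.05 s, during which the arm holds its last target. There are 200 camera calls.

### The job

The orange bin leans on a telescoping prop that is locked at its short length. Twist the prop's cross handle to free it, pull it up to its full length, where it meets a stop, twist it back to lock it there, and let go so that the bin stays propped at the steep setting. Feel for the stop and never force the prop against its housing, and leave the switches and other parts lying around where they are.

Things in the scene. Friction and masses are not known exactly. Their poses are not given: they have to be found in the camera images.
- stand: fixed steel stand of bin and prop. Origin on the prop's upright axis at table level, z up; bin on its +y side (hinge y = 210, 242 mm high). A square bushing 105 mm high guides the prop's shaft; so does a 76 mm square stop plate above it. Clearances 1.5 mm. Force between prop and stand must stay under 30 N
- lane (a point): point on the stand, 20 mm out along its +x axis, 110 mm high: the middle of the free lane. The prop slides up and down only with its lug in the lane, pointing along the stand's +x within 0.25 rad. Lug turned clockwise (seen from above, towards the stand's -y) about 1 to 1.4 rad: locked, if at a notch's height. Side walls stop it at about +0.28 and -1.6 rad
- low_notch (a point): point on the stand where the lug rests at the start, 20 mm out to the -y side, 110 mm high. Low notch: on the bushing, under a fixed keeper (5 mm of play in height)
- top_notch (a point): NOMINAL place of the top notch, point fixed to the stand 53 mm above low_notch. The notch lies between a rung and the stop plate, 14 mm apart (lug 10 mm: 4 mm of play). These are one clamped piece whose true height is unmeasured, 18 mm lower to 18 mm higher than this point: pull the prop up the lane till it meets the stop plate, then it is 4 mm above its seat. The space below the rung is no notch
- prop: loose telescoping steel prop, 0.25 kg, upright: shaft of 16 mm diameter, origin at its foot, z up. Its +x axis is the lug's direction (lug 10 mm high, 8 wide, tip 32 mm from the axis). A 56 mm flange 194 mm above the foot carries the bin's two fork prongs (about 2 to 4 N). Starts in the low notch, +x axis 1.0 to 1.3 rad clockwise from the stand's +x
- prop_handle (a point): centre of the prop's black cross handle, on the shaft's axis, 247 mm above the foot (259 mm above the table at the start): a bar 64 mm long along the prop's x axis (a steel dot marks the lug's end), 14 mm thick along its y axis (grip across this), 24 mm high; 20 mm is free below the bar down to the fork. Axes as the prop's
- bin (a joint): tilt of the orange bin (160 x 150 x 90 mm, about 0.6 kg) about its hinge: 0 at the start, grows as the prop lifts its fork (rad, about 4.8 per metre of lift)
- throttle_mid (a point): grey throttle knob unit, 52 mm diameter, 66 mm high, loose bystander; half-way up
- magneto_mid (a point): black magneto switch, 50 x 50 x 44 mm, loose bystander; half-way up
- guard0_mid (a point): red guarded switch cover, 52 x 28 x 36 mm, loose bystander; half-way up
- guard1_mid (a point): second red guarded switch cover, the same; half-way up
- relay_mid (a point): white ceramic relay base, 70 x 46 x 28 mm, loose bystander; half-way up

How it is judged:
By the outcome, as a careful person would: the job done as asked, in the order asked, and still so for the second after the job is handed in, with the robot touching nothing.
It also fails if it takes over 64 s, if anything falls off the work surface, if the arm or the gripper's body presses on something with over 40 N, if the wrist force passes 120 N, or if a joint passes its speed limit or range.

## Working session

There is one attempt and no reset: what is moved stays moved. The work goes in short steps, Python scripts to look and compute and a tool call to move; the robot and the scene stay as the last step left them, time stands still between calls to the robot, and variables do not carry over. Pictures are saved under pics/ and viewed, about 8 in all and at most 12, crops included, and the job is handed in when it is done.

Besides the shell and the picture viewer there is one more tool, called after "Call:" as name(argument=value, ...), one argument or row to a line, values as JSON. arm_command: Moves the arm, as the interface text tells. Its arguments: {"type":"object","properties":{"commands":{"type":"array","items":{"type":"object","properties":{"angular":{"type":"array","items":{"type":"number"}},"dp":{"type":"array","items":{"type":"number"}},"grip":{"type":"number"}}}},"force":{"type":"number"}},"required":["commands"]}

```bash
mkdir -p pics; ls
python3 - <<'E'
from workcell import env,eyes
import cv2,numpy as np
np.set_printoptions(precision=4,suppress=True)
print(env.read_state())
for n in("side","top"):
    f=eyes.grab_frame(n); cv2.imwrite(f"pics/{n}0.png",f["pixels"]); print(n,f["fx"],f["fy"],f["cx"],f["cy"],np.array(f["T"]))
E
```

```text
pics
{'t': 0.0, 'joints': array([ 1.0976,  0.2771, -0.0279,  1.268 ,  0.    ,  1.4674]), 'qd': array([-0.0005, -0.0015,  0.001 ,  0.0001,  0.0014, -0.001 ]), 'joint_efforts': array([ -0.0006, -44.5507,  29.5204,   0.0164,  -0.0001,  -0.    ]), 'eef_pos': array([225.5649, 582.0712, 230.1785]), 'tool_rot': array([-0.0003,  0.1839,  0.983 , -0.001 ]), 'ft_force': array([ 0.8869, -0.2301,  0.27  ]), 'torque': array([ 0.0109, -0.0093,  0.0217]), 'finger_gap': 85.15906602068452}
side 480.17704155402765 480.17704155402765 317.38480430544934 230.20943754628405 [[   0.9871   -0.1196    0.106   490.5585]
 [  -0.1599   -0.7315    0.6628 -502.9507]
 [  -0.0017   -0.6712   -0.7412  669.1705]
 [   0.        0.        0.        1.    ]]
top 532.5536872715694 532.5536872715694 323.00795842462634 238.21562145968431 [[  0.0011  -0.9789   0.2045 400.5752]
 [ -1.      -0.0005   0.003  -40.6045]
 [ -0.0028  -0.2045  -0.9789 909.2602]
 [  0.       0.       0.       1.    ]]
```

View pics/side0.png

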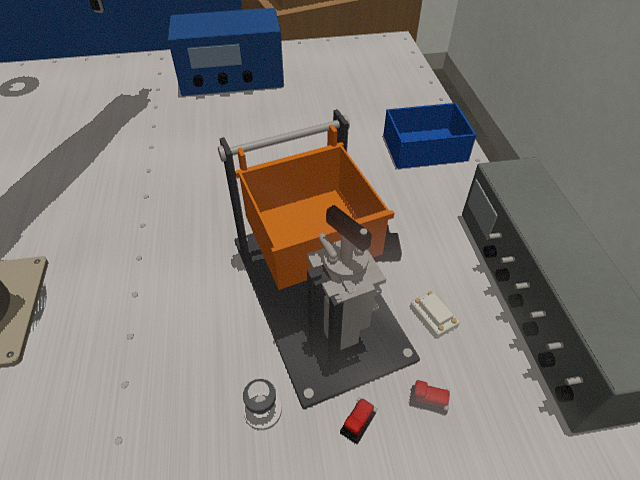

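View pics/top0.png

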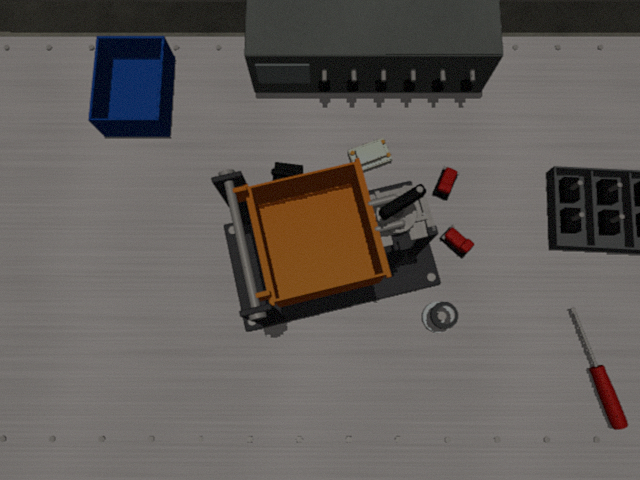

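The side view shows the handle bar from about (330,212) to (367,240), with the dot at its near end. In the top view the bar runs from (385,217) to (421,190), dot at the upper right. The plate edge puts the stand's yaw at about 0.23. Next I'll crop closer.

```bash
cat > h.py <<'E'
from workcell import env,eyes
import cv2,numpy as np
np.set_printoptions(precision=3,suppress=True)
def onplane(f,uv,z):
    T=np.array(f["T"]); d=T[:3,:3]@np.array([(uv[0]-f["cx"])/f["fx"],(uv[1]-f["cy"])/f["fy"],1])
    o=T[:3,3]; return o+d*(z-o[2])/d[2]
def proj(f,p):
    T=np.array(f["T"]); c=T[:3,:3].T@(np.array(p)-T[:3,3]); return np.array([f["cx"]+f["fx"]*c[0]/c[2],f["cy"]+f["fy"]*c[1]/c[2]])
def crop(f,x,y,w,h,s): return cv2.resize(f["pixels"][y:y+h,x:x+w],None,fx=s,fy=s,interpolation=cv2.INTER_CUBIC)
E
python3 - <<'E'
from h import *
t=eyes.grab_frame("top"); s=eyes.grab_frame("side")
a=crop(t,365,165,80,120,5); b=crop(s,290,190,80,120,5)
c=np.clip(np.hstack([a,b])*1.6,0,255).astype(np.uint8)
cv2.imwrite("pics/c1.png",c)
# plate edge direction & handle endpoints
for uv in [(440,283),(248,328)]: print(onplane(t,uv,8))
for uv in [(385,217),(421,190)]: print(onplane(t,uv,271))
for uv in [(330,212),(367,240)]: print(onplane(s,uv,271))
E
```

```text
[ 511.261 -236.622    8.   ]
[435.538  87.263   8.   ]
[ 560.694 -115.162  271.   ]
[ 595.404 -160.838  271.   ]
[ 566.495 -121.185  271.   ]
[ 598.976 -170.028  271.   ]
```

View pics/c1.png

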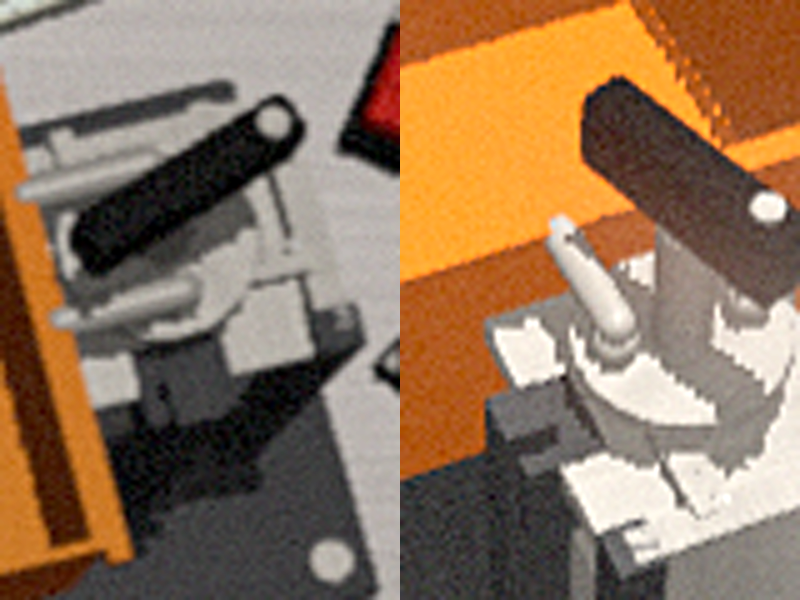

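The top crop (left) has the bar isolated on grey with its dot at crop (273,122). The side crop has the bar against the orange, dot at (768,205). I'll mask the bar in both views and triangulate.

```bash
cat >> h.py <<'E'
def bar(f,seed,thr):
    m=((f["pixels"].max(2)<thr)*255).astype(np.uint8)
    n,l,st,c=cv2.connectedComponentsWithStats(m,connectivity=4)
    k=l[seed[1],seed[0]]; 
    cs,_=cv2.findContours((l==k).astype(np.uint8),cv2.RETR_EXTERNAL,cv2.CHAIN_APPROX_NONE)
    h=cv2.convexHull(max(cs,key=cv2.contourArea)); M=cv2.moments(h)
    return st[k], np.array([M["m10"],M["m01"]])/M["m00"], cv2.minAreaRect(h)
def tri(fs,uvs):
    A=np.zeros((3,3));b=np.zeros(3);L=[]
    for f,uv in zip(fs,uvs):
        o=np.array(f["T"])[:3,3]; d=onplane(f,uv,0)-o; d/=np.linalg.norm(d); P=np.eye(3)-np.outer(d,d); A+=P;b+=P@o;L.append((P,o))
    x=np.linalg.solve(A,b); return x,[np.linalg.norm(P@(x-o)) for P,o in L]
E
python3 - <<'E'
from h import *
t=eyes.grab_frame("top"); s=eyes.grab_frame("side")
for thr in(30,40,50,60):
    a=bar(t,(400,204),thr); b=bar(s,(345,222),thr); print(thr,a,b)
    print(tri([t,s],[a[1],b[1]]), onplane(t,a[1],259), onplane(s,b[1],259))
print("dot",tri([t,s],[(419.6,189.4),(363.6,231)]))
print(t["pixels"][195:212:4,400:404].tolist())
# stand edges: plate side edges
for uv in [(365+330/5,165+560/5)]: print(onplane(t,uv,10))
E
```

```text
30 (array([379, 187,  47,  33, 577], dtype=int32), array([400.738, 202.686]), ((402.0700378417969, 202.12062072753906), (13.446073532104492, 51.83154296875), 59.85861587524414)) (array([     0,      0,    640,    480, 305456], dtype=int32), array([319.5, 239.5]), ((319.5, 239.5), (479.0, 639.0), 90.0))
(array([ 566.905, -139.377,  252.65 ]), [np.float64(16.735685550707714), np.float64(16.735685550707824)]) [ 582.357 -136.881  259.   ] [ 549.336 -150.587  259.   ]
40 (array([379, 187,  47,  34, 635], dtype=int32), array([400.637, 203.866]), ((403.2796630859375, 203.75820922851562), (18.067461013793945, 52.34632873535156), 60.461219787597656)) (array([     0,      0,    640,    480, 301147], dtype=int32), array([319.5, 239.5]), ((319.5, 239.5), (479.0, 639.0), 90.0))
(array([ 566.265, -139.191,  252.072]), [np.float64(16.00207535038238), np.float64(16.002075350382118)]) [ 580.812 -136.709  259.   ] [ 549.336 -150.587  259.   ]
50 (array([374, 184,  52,  37, 725], dtype=int32), array([399.81 , 203.554]), ((402.300048828125, 204.10000610351562), (21.0190372467041, 54.11284637451172), 63.
[... 584 characters left out ...]
ray([346.778, 225.015]), ((347.5910949707031, 227.03160095214844), (54.63008117675781, 18.352293014526367), 37.5685920715332))
(array([ 581.549, -134.028,  258.563]), [np.float64(2.7820628887885), np.float64(2.7820628887886136)]) [ 578.547 -133.978  259.   ] [ 584.298 -133.658  259.   ]
dot (array([ 596.569, -158.716,  273.297]), [np.float64(1.042076929566714), np.float64(1.0420769295666152)])
[[[78, 81, 83], [37, 38, 40], [24, 22, 27], [10, 12, 4]], [[10, 16, 14], [9, 6, 9], [12, 9, 15], [13, 12, 16]], [[15, 16, 21], [15, 19, 14], [10, 0, 0], [12, 16, 14]], [[0, 2, 2], [0, 6, 10], [0, 0, 0], [7, 11, 13]], [[29, 29, 29], [34, 38, 39], [35, 35, 33], [34, 39, 41]]]
[ 521.234 -221.361   10.   ]
```

Call:
arm_command(
  commands=[
    {"dp": [0,0,-0.04],"angular": [0,0,0],"grip": 1},
    {"dp": [0,0,-0.08],"angular": [0,0,0],"grip": 1},
    {"dp": [0,0,-0.12],"angular": [0,0,0],"grip": 1},
    {"dp": [-0.028,-0.026,-0.12],"angular": [0,0,5],"grip": 1},
    {"dp": [-0.056,-0.052,-0.12],"angular": [0,0,10],"grip": 1},
    {"dp": [-0.084,-0.078,-0.12],"angular": [0,0,15],"grip": 1},
    {"dp": [-0.112,-0.103,-0.12],"angular": [0,0,20],"grip": 1},
    {"dp": [-0.14,-0.129,-0.12],"angular": [0,0,25],"grip": 1},
  ],
)

```text
t: 0.97
eef_pos: [310.1, 410.3, 351.1]
tool_rot: [0.0, 0.394, 0.919, -0.0]
ft_force: [0.8, -0.1, 0.3]
finger_gap: 85.3
```

```bash
cat > go.py <<'E'
import sys; from h import *
from scipy.spatial.transform import Rotation as R
s=env.read_state(); q=s["tool_rot"]; r=R.from_quat([q[1],q[2],q[3],q[0]]); M=r.as_matrix()
yaw=np.arctan2(M[1,1],M[0,1])
print("t",round(s["t"],2),"tcp",s["eef_pos"],"yaw_y",yaw,"z",M[:,2],"F",s["ft_force"],"T",s["torque"],"gap",round(s["finger_gap"],1),"q",s["joints"])
if len(sys.argv)>1:
    x,y,z,w=map(float,sys.argv[1:5]); d=np.array([x,y,z])-s["eef_pos"]
    G=R.from_matrix(np.array([[np.sin(w),np.cos(w),0],[-np.cos(w),np.sin(w),0],[0,0,-1]]).T.reshape(3,3).T)
    print("dp",M.T@d/1000,"ang",np.degrees((r.inv()*G).as_rotvec()))
E
python3 go.py 583 -135.5 340 0.57
```

```text
t 0.97 tcp [310.103 410.279 351.117] yaw_y 0.7611564533143279 z [ 0. -0. -1.] F [ 0.826 -0.098  0.267] T [ 0.011 -0.08  -0.064] gap 85.3 q [ 0.798  0.039 -0.058  1.474 -0.     1.608]Traceback (most recent call last):
  File "go.py", line 8, in <module>
    G=R.from_matrix(np.array([[np.sin(w),np.cos(w),0],[-np.cos(w),np.sin(w),0],[0,0,-1]]).T.reshape(3,3).T)
  File "scipy/spatial/transform/_rotation.pyx", line 1143, in scipy.spatial.transform._rotation.Rotation.from_matrix
ValueError: Non-positive determinant (left-handed or null coordinate frame) in rotation matrix 0: [[ 0.54   0.842  0.   ]
 [-0.842  0.54   0.   ]
 [ 0.     0.    -1.   ]].
```

```bash
sed -i 's/G=R.from_matrix.*/G=R.from_matrix([[-np.sin(w),np.cos(w),0],[np.cos(w),np.sin(w),0],[0,0,-1]])/' go.py; python3 go.py 583 -135.5 345 0.57
```

```text
t 0.97 tcp [310.103 410.279 351.117] yaw_y 0.7611564533143279 z [ 0. -0. -1.] F [ 0.826 -0.098  0.267] T [ 0.011 -0.08  -0.064] gap 85.3 q [ 0.798  0.039 -0.058  1.474 -0.     1.608]
dp [-0.583 -0.179  0.006] ang [-0.006  0.022 10.952]
```

Call:
arm_command(
  commands=[
    {"dp": [-0.038,-0.012,0],"angular": [0,0,2],"grip": 1},
    {"dp": [-0.076,-0.023,0],"angular": [0,0,4],"grip": 1},
    {"dp": [-0.114,-0.035,0],"angular": [0,0,6],"grip": 1},
    {"dp": [-0.152,-0.047,0],"angular": [0,0,8],"grip": 1},
    {"dp": [-0.19,-0.058,0],"angular": [0,0,10],"grip": 1},
    {"dp": [-0.228,-0.07,0],"angular": [0,0,11],"grip": 1},
    {"dp": [-0.266,-0.082,0],"angular": [0,0,11],"grip": 1},
    {"dp": [-0.304,-0.093,0],"angular": [0,0,11],"grip": 1},
  ],
)

```text
t: 1.63
eef_pos: [452.7, 124.1, 351.5]
tool_rot: [0.0, 0.48, 0.877, 0.0]
ft_force: [0.8, 0.9, -0.5]
finger_gap: 85.3
```

```bash
python3 go.py 583 -135.5 345 0.57
```

```text
t 1.63 tcp [452.732 124.099 351.517] yaw_y 0.5690311652128968 z [ 0.001 -0.    -1.   ] F [ 0.764  0.872 -0.533] T [ 0.072 -0.003  0.002] gap 85.3 q [ 0.13  -0.045 -0.14   1.474 -0.     1.132]
dp [-0.289 -0.03   0.007] ang [ 0.037  0.036 -0.056]
```

Call:
arm_command(
  commands=[
    {"dp": [-0.038,-0.004,0],"angular": [0,0,0],"grip": 1},
    {"dp": [-0.077,-0.008,0],"angular": [0,0,0],"grip": 1},
    {"dp": [-0.115,-0.012,0],"angular": [0,0,0],"grip": 1},
    {"dp": [-0.154,-0.016,0],"angular": [0,0,0],"grip": 1},
    {"dp": [-0.192,-0.02,0],"angular": [0,0,0],"grip": 1},
    {"dp": [-0.23,-0.024,0],"angular": [0,0,0],"grip": 1},
    {"dp": [-0.265,-0.028,0],"angular": [0,0,0],"grip": 1},
    {"dp": [-0.289,-0.03,0.006],"angular": [0,0,0],"grip": 1},
  ],
)

```text
t: 2.3
eef_pos: [584.8, -138.9, 346.4]
tool_rot: [0.002, 0.481, 0.877, 0.0]
ft_force: [0.3, -0.6, 1.0]
finger_gap: 85.3
```

```bash
python3 go.py 583 -135.5 310 0.57
python3 - <<'E'
from h import *
t=eyes.grab_frame("top"); s=eyes.grab_frame("side")
a=crop(t,330,140,160,160,2.5); b=crop(s,250,100,160,160,2.5)
cv2.imwrite("pics/c2.png",np.hstack([a,b]))
E
```

```text
t 2.3 tcp [ 584.761 -138.936  346.393] yaw_y 0.566869975900706 z [ 0.003 -0.002 -1.   ] F [ 0.346 -0.624  1.044] T [ 0.029 -0.009 -0.018] gap 85.3 q [-0.341  0.196  0.11   1.481 -0.001  0.663]
dp [0.004 0.    0.036] ang [ 0.103  0.184 -0.18 ]
```

View pics/c2.png

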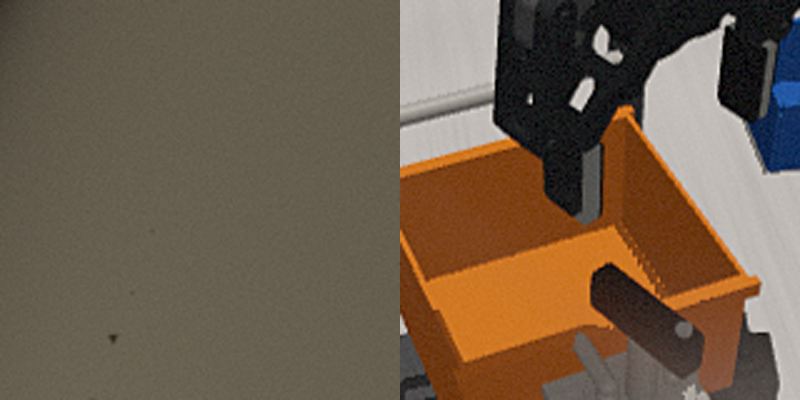

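```bash
python3 go.py 582.7 -136.2 243 0.57
```

```text
t 2.4 tcp [ 584.164 -138.951  343.691] yaw_y 0.564866717978163 z [-0.001 -0.    -1.   ] F [-0.622  1.3    0.457] T [ 0.04  -0.002 -0.009] gap 85.2 q [-0.341  0.198  0.107  1.481 -0.001  0.665]
dp [0.003 0.    0.101] ang [-0.048 -0.001 -0.294]
```

Call:
arm_command(
  commands=[
    {"dp": [0.003,0,0.02],"angular": [0,0,0],"grip": 1},
    {"dp": [0.003,0,0.04],"angular": [0,0,0],"grip": 1},
    {"dp": [0.003,0,0.06],"angular": [0,0,0],"grip": 1},
    {"dp": [0.003,0,0.08],"angular": [0,0,0],"grip": 1},
    {"dp": [0.003,0,0.1],"angular": [0,0,0],"grip": 0.3},
    {"dp": [0.003,0,0.1],"angular": [0,0,0],"grip": -0.2},
    {"dp": [0.003,0,0.1],"angular": [0,0,0],"grip": -0.3},
    {"dp": [0.003,0,0.1],"angular": [0,0,0],"grip": -0.3},
  ],
  force=30,
)

```text
t: 3.07
eef_pos: [582.9, -136.1, 245.0]
tool_rot: [0.0, 0.482, 0.876, -0.0]
ft_force: [0.2, 0.4, 0.9]
finger_gap: 38.7
```

```bash
python3 go.py 582.7 -136.2 243 0.57
python3 - <<'E'
from h import *
s=eyes.grab_frame("side")
cv2.imwrite("pics/c3.png",np.clip(crop(s,260,140,160,120,5)*1.5,0,255))
E
```

```text
t 3.07 tcp [ 582.882 -136.08   244.995] yaw_y 0.5654849361097759 z [ 0.001 -0.001 -1.   ] F [0.246 0.368 0.887] T [-0.041  0.002 -0.023] gap 38.7 q [-0.337  0.222 -0.067  1.281 -0.001  0.668]
dp [-0.    -0.     0.002] ang [ 0.007  0.056 -0.259][ WARN:0@1.027] global loadsave.cpp:1063 imwrite_ Unsupported depth image for selected encoder is fallbacked to CV_8U.
```

View pics/c3.png

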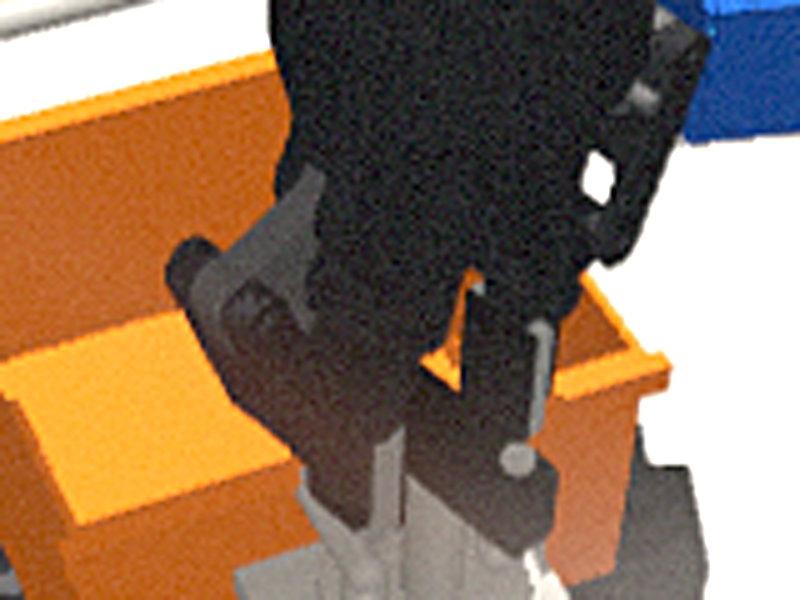

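Call:
arm_command(
  commands=[
    {"dp": [0,0,0],"angular": [0,0,0],"grip": -0.45},
    {"dp": [0,0,0],"angular": [0,0,0],"grip": -0.5},
    {"dp": [0,0,0],"angular": [0,0,0],"grip": -0.53},
    {"dp": [0,0,0],"angular": [0,0,0],"grip": -0.55},
    {"dp": [0,0,0],"angular": [0,0,0],"grip": -0.57},
    {"dp": [0,0,0],"angular": [0,0,0],"grip": -0.59},
    {"dp": [0,0,0],"angular": [0,0,0],"grip": -0.6},
    {"dp": [0,0,0],"angular": [0,0,0],"grip": -0.6},
  ],
  force=20,
)

```text
t: 3.78
eef_pos: [583.3, -136.4, 245.5]
tool_rot: [0.001, 0.482, 0.876, -0.0]
ft_force: [-0.8, 0.6, 0.6]
finger_gap: 17.3
```

```bash
python3 go.py
```

```text
t 3.78 tcp [ 583.255 -136.419  245.483] yaw_y 0.5652585661956346 z [ 0.002 -0.001 -1.   ] F [-0.757  0.589  0.576] T [-0.018  0.066  0.035] gap 17.3 q [-0.337  0.222 -0.066  1.281 -0.001  0.668]
```

Call:
arm_command(
  commands=[
    {"dp": [0,0,0.001],"angular": [0,0,0],"grip": -0.63},
    {"dp": [0,0,0.001],"angular": [0,0,0],"grip": -0.66},
    {"dp": [0,0,0.001],"angular": [0,0,0],"grip": -0.7},
    {"dp": [0,0,0.001],"angular": [0,0,0],"grip": -0.75},
    {"dp": [0,0,0.001],"angular": [0,0,0],"grip": -0.8},
    {"dp": [0,0,0.001],"angular": [0,0,0],"grip": -0.8},
    {"dp": [0,0,0.001],"angular": [0,0,0],"grip": -0.8},
    {"dp": [0,0,0.001],"angular": [0,0,0],"grip": -0.8},
  ],
  force=35,
)

```text
t: 4.45
eef_pos: [583.3, -136.5, 244.7]
tool_rot: [0.001, 0.482, 0.876, -0.0]
ft_force: [-1.2, 0.2, 3.6]
finger_gap: 13.6
```

```bash
python3 go.py
```

```text
t 4.45 tcp [ 583.286 -136.452  244.712] yaw_y 0.5652823131919008 z [ 0.002 -0.001 -1.   ] F [-1.196  0.153  3.567] T [-0.04   0.29  -0.052] gap 13.6 q [-0.337  0.223 -0.067  1.279 -0.001  0.668]
```

Call:
arm_command(
  commands=[
    {"dp": [0,0,-0.0015],"angular": [0,0,0],"grip": -0.8},
    {"dp": [0,0,-0.0015],"angular": [0,0,-3],"grip": -0.8},
    {"dp": [0,0,-0.0015],"angular": [0,0,-6],"grip": -0.8},
    {"dp": [0,0,-0.0015],"angular": [0,0,-9],"grip": -0.8},
    {"dp": [0,0,-0.0015],"angular": [0,0,-12],"grip": -0.8},
    {"dp": [0,0,-0.0015],"angular": [0,0,-15],"grip": -0.8},
    {"dp": [0,0,-0.0015],"angular": [0,0,-18],"grip": -0.8},
    {"dp": [0,0,-0.0015],"angular": [0,0,-20],"grip": -0.8},
  ],
)

```text
t: 5.12
eef_pos: [582.0, -136.3, 244.8]
tool_rot: [-0.001, 0.321, 0.947, -0.001]
ft_force: [-1.5, -0.0, -1.6]
finger_gap: 13.3
```

```bash
python3 go.py
```

```text
t 5.12 tcp [ 582.032 -136.332  244.825] yaw_y 0.916406776890168 z [-0.002 -0.001 -1.   ] F [-1.522 -0.023 -1.633] T [-0.296  0.398 -0.094] gap 13.3 q [-0.337  0.223 -0.067  1.282 -0.002  0.317]
```

Call:
arm_command(
  commands=[
    {"dp": [0,0,-0.0005],"angular": [0,0,-3],"grip": -0.8},
    {"dp": [0,0,-0.0005],"angular": [0,0,-7],"grip": -0.8},
    {"dp": [0,0,-0.0005],"angular": [0,0,-11],"grip": -0.8},
    {"dp": [0,0,-0.0005],"angular": [0,0,-15],"grip": -0.8},
    {"dp": [0,0,-0.0005],"angular": [0,0,-19],"grip": -0.8},
    {"dp": [0,0,-0.0005],"angular": [0,0,-23],"grip": -0.8},
    {"dp": [0,0,-0.0005],"angular": [0,0,-26],"grip": -0.8},
    {"dp": [0,0,-0.0005],"angular": [0,0,-26],"grip": -0.8},
  ],
)

```text
t: 5.78
eef_pos: [581.7, -137.1, 244.8]
tool_rot: [-0.001, 0.1, 0.995, -0.002]
ft_force: [-1.3, -1.9, -1.0]
finger_gap: 13.4
```

```bash
python3 go.py
```

```text
t 5.78 tcp [ 581.66  -137.107  244.829] yaw_y 1.3706331973291206 z [-0.003 -0.003 -1.   ] F [-1.301 -1.937 -1.044] T [-0.721  0.153  0.043] gap 13.4 q [-0.338  0.223 -0.067  1.283 -0.004 -0.138]
```

Call:
arm_command(
  commands=[
    {"dp": [0,0,0],"angular": [0,0,-3],"grip": -0.8},
    {"dp": [0,0,0],"angular": [0,0,-7],"grip": -0.8},
    {"dp": [0,0,0],"angular": [0,0,-11],"grip": -0.8},
    {"dp": [0,0,0],"angular": [0,0,-15],"grip": -0.8},
    {"dp": [0,0,0],"angular": [0,0,-19],"grip": -0.8},
    {"dp": [0,0,0],"angular": [0,0,-22],"grip": -0.8},
    {"dp": [0,0,0],"angular": [0,0,-24.5],"grip": -0.8},
    {"dp": [0,0,0],"angular": [0,0,-24.5],"grip": -0.8},
  ],
)

```text
t: 6.45
eef_pos: [581.9, -138.0, 244.8]
tool_rot: [-0.001, -0.113, 0.994, -0.002]
ft_force: [-0.2, -2.6, -0.0]
finger_gap: 13.5
```

```bash
python3 go.py
python3 - <<'E'
from h import *
s=eyes.grab_frame("side")
cv2.imwrite("pics/c4.png",np.clip(crop(s,260,140,160,120,5)*1.5,0,255).astype(np.uint8))
E
```

```text
t 6.45 tcp [ 581.939 -137.964  244.841] yaw_y 1.7972785038856094 z [-0.002 -0.005 -1.   ] F [-0.199 -2.596 -0.028] T [-0.853  0.003 -0.026] gap 13.5 q [-0.338  0.223 -0.066  1.282 -0.005 -0.565]
```

View pics/c4.png

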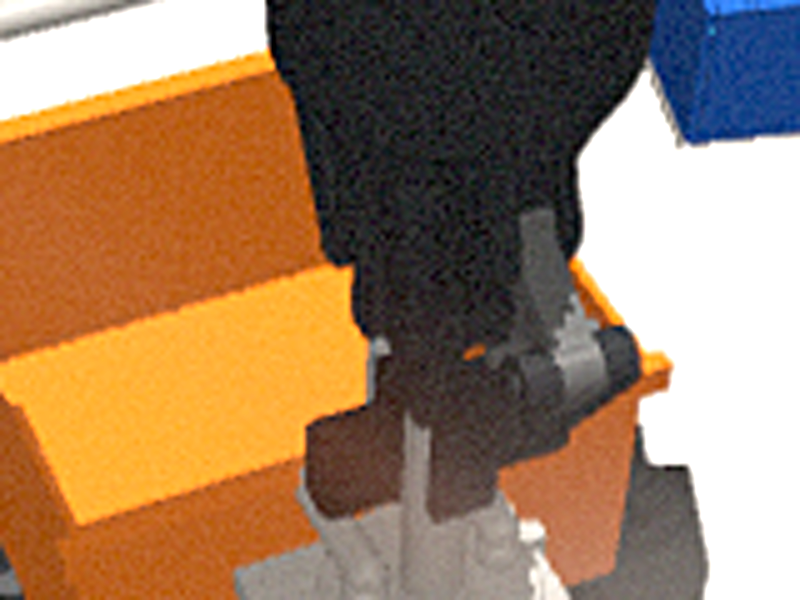

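Call:
arm_command(
  commands=[
    {"dp": [0,0,-0.003],"angular": [0,0,0],"grip": -0.8},
    {"dp": [0,0,-0.006],"angular": [0,0,0],"grip": -0.8},
    {"dp": [0,0,-0.009],"angular": [0,0,0],"grip": -0.8},
    {"dp": [0,0,-0.012],"angular": [0,0,0],"grip": -0.8},
    {"dp": [0,0,-0.015],"angular": [0,0,0],"grip": -0.8},
    {"dp": [0,0,-0.018],"angular": [0,0,0],"grip": -0.8},
    {"dp": [0,0,-0.02],"angular": [0,0,0],"grip": -0.8},
    {"dp": [0,0,-0.02],"angular": [0,0,0],"grip": -0.8},
  ],
)

```text
t: 7.17
eef_pos: [581.9, -137.6, 265.4]
tool_rot: [-0.001, -0.112, 0.994, -0.002]
ft_force: [-0.4, -0.8, -6.5]
finger_gap: 13.0
```

```bash
python3 go.py
```

```text
t 7.17 tcp [ 581.887 -137.617  265.405] yaw_y 1.7959893471684845 z [-0.002 -0.004 -1.   ] F [-0.394 -0.803 -6.493] T [-0.217  0.157 -0.044] gap 13.0 q [-0.338  0.214 -0.035  1.323 -0.005 -0.563]
```

Call:
arm_command(
  commands=[
    {"dp": [0,0,-0.002],"angular": [0,0,0],"grip": -0.8},
    {"dp": [0,0,-0.004],"angular": [0,0,0],"grip": -0.8},
    {"dp": [0,0,-0.006],"angular": [0,0,0],"grip": -0.8},
    {"dp": [0,0,-0.008],"angular": [0,0,0],"grip": -0.8},
    {"dp": [0,0,-0.01],"angular": [0,0,0],"grip": -0.8},
    {"dp": [0,0,-0.012],"angular": [0,0,0],"grip": -0.8},
    {"dp": [0,0,-0.013],"angular": [0,0,0],"grip": -0.8},
    {"dp": [0,0,-0.014],"angular": [0,0,0],"grip": -0.8},
  ],
)

```text
t: 7.83
eef_pos: [581.9, -137.6, 279.6]
tool_rot: [-0.001, -0.112, 0.994, -0.002]
ft_force: [0.4, -1.3, -5.3]
finger_gap: 13.5
```

Call:
arm_command(
  commands=[
    {"dp": [0,0,-0.0005],"angular": [0,0,0],"grip": -0.8},
    {"dp": [0,0,-0.001],"angular": [0,0,0],"grip": -0.8},
    {"dp": [0,0,-0.0015],"angular": [0,0,0],"grip": -0.8},
    {"dp": [0,0,-0.002],"angular": [0,0,0],"grip": -0.8},
    {"dp": [0,0,-0.0025],"angular": [0,0,0],"grip": -0.8},
    {"dp": [0,0,-0.003],"angular": [0,0,0],"grip": -0.8},
    {"dp": [0,0,-0.0035],"angular": [0,0,0],"grip": -0.8},
    {"dp": [0,0,-0.004],"angular": [0,0,0],"grip": -0.8},
  ],
)

```text
t: 8.5
eef_pos: [581.9, -137.6, 283.6]
tool_rot: [-0.001, -0.112, 0.994, -0.002]
ft_force: [-1.9, -0.7, -5.6]
finger_gap: 13.4
```

Call:
arm_command(
  commands=[
    {"dp": [0,0,-0.0005],"angular": [0,0,0],"grip": -0.8},
    {"dp": [0,0,-0.001],"angular": [0,0,0],"grip": -0.8},
    {"dp": [0,0,-0.0015],"angular": [0,0,0],"grip": -0.8},
    {"dp": [0,0,-0.002],"angular": [0,0,0],"grip": -0.8},
    {"dp": [0,0,-0.0025],"angular": [0,0,0],"grip": -0.8},
    {"dp": [0,0,-0.003],"angular": [0,0,0],"grip": -0.8},
    {"dp": [0,0,-0.003],"angular": [0,0,0],"grip": -0.8},
    {"dp": [0,0,-0.003],"angular": [0,0,0],"grip": -0.8},
  ],
)

```text
t: 9.17
eef_pos: [581.9, -137.5, 286.6]
tool_rot: [-0.001, -0.112, 0.994, -0.002]
ft_force: [-0.2, -1.1, -5.0]
finger_gap: 13.1
```

Call:
arm_command(
  commands=[
    {"dp": [0,0,-0.0005],"angular": [0,0,0],"grip": -0.8},
    {"dp": [0,0,-0.001],"angular": [0,0,0],"grip": -0.8},
    {"dp": [0,0,-0.0015],"angular": [0,0,0],"grip": -0.8},
    {"dp": [0,0,-0.002],"angular": [0,0,0],"grip": -0.8},
    {"dp": [0,0,-0.0025],"angular": [0,0,0],"grip": -0.8},
    {"dp": [0,0,-0.003],"angular": [0,0,0],"grip": -0.8},
    {"dp": [0,0,-0.003],"angular": [0,0,0],"grip": -0.8},
    {"dp": [0,0,-0.003],"angular": [0,0,0],"grip": -0.8},
  ],
)

```text
t: 9.83
eef_pos: [581.9, -137.4, 289.6]
tool_rot: [-0.001, -0.112, 0.994, -0.002]
ft_force: [-1.4, -0.1, -4.7]
finger_gap: 13.4
```

Call:
arm_command(
  commands=[
    {"dp": [0,0,-0.0005],"angular": [0,0,0],"grip": -0.8},
    {"dp": [0,0,-0.001],"angular": [0,0,0],"grip": -0.8},
    {"dp": [0,0,-0.0015],"angular": [0,0,0],"grip": -0.8},
    {"dp": [0,0,-0.002],"angular": [0,0,0],"grip": -0.8},
    {"dp": [0,0,-0.0025],"angular": [0,0,0],"grip": -0.8},
    {"dp": [0,0,-0.003],"angular": [0,0,0],"grip": -0.8},
    {"dp": [0,0,-0.003],"angular": [0,0,0],"grip": -0.8},
    {"dp": [0,0,-0.003],"angular": [0,0,0],"grip": -0.8},
  ],
)

```text
t: 10.5
eef_pos: [581.9, -137.4, 292.7]
tool_rot: [-0.001, -0.112, 0.994, -0.002]
ft_force: [-0.9, 0.8, -4.3]
finger_gap: 13.5
```

Call:
arm_command(
  commands=[
    {"dp": [0,0,-0.0005],"angular": [0,0,0],"grip": -0.8},
    {"dp": [0,0,-0.001],"angular": [0,0,0],"grip": -0.8},
    {"dp": [0,0,-0.0015],"angular": [0,0,0],"grip": -0.8},
    {"dp": [0,0,-0.002],"angular": [0,0,0],"grip": -0.8},
    {"dp": [0,0,-0.0025],"angular": [0,0,0],"grip": -0.8},
    {"dp": [0,0,-0.003],"angular": [0,0,0],"grip": -0.8},
    {"dp": [0,0,-0.003],"angular": [0,0,0],"grip": -0.8},
    {"dp": [0,0,-0.003],"angular": [0,0,0],"grip": -0.8},
  ],
)

```text
t: 11.17
eef_pos: [581.8, -137.2, 295.7]
tool_rot: [-0.001, -0.112, 0.994, -0.002]
ft_force: [-0.8, -0.0, -4.8]
finger_gap: 13.2
```

Call:
arm_command(
  commands=[
    {"dp": [0,0,-0.0005],"angular": [0,0,0],"grip": -0.8},
    {"dp": [0,0,-0.001],"angular": [0,0,0],"grip": -0.8},
    {"dp": [0,0,-0.0015],"angular": [0,0,0],"grip": -0.8},
    {"dp": [0,0,-0.002],"angular": [0,0,0],"grip": -0.8},
    {"dp": [0,0,-0.0025],"angular": [0,0,0],"grip": -0.8},
    {"dp": [0,0,-0.003],"angular": [0,0,0],"grip": -0.8},
    {"dp": [0,0,-0.003],"angular": [0,0,0],"grip": -0.8},
    {"dp": [0,0,-0.003],"angular": [0,0,0],"grip": -0.8},
  ],
)

```text
t: 11.83
eef_pos: [581.9, -137.1, 298.7]
tool_rot: [-0.001, -0.112, 0.994, -0.002]
ft_force: [-0.7, 0.8, -5.6]
finger_gap: 13.2
```

Call:
arm_command(
  commands=[
    {"dp": [0,0,-0.0005],"angular": [0,0,0],"grip": -0.8},
    {"dp": [0,0,-0.001],"angular": [0,0,0],"grip": -0.8},
    {"dp": [0,0,-0.0015],"angular": [0,0,0],"grip": -0.8},
    {"dp": [0,0,-0.002],"angular": [0,0,0],"grip": -0.8},
    {"dp": [0,0,-0.0025],"angular": [0,0,0],"grip": -0.8},
    {"dp": [0,0,-0.003],"angular": [0,0,0],"grip": -0.8},
    {"dp": [0,0,-0.003],"angular": [0,0,0],"grip": -0.8},
    {"dp": [0,0,-0.003],"angular": [0,0,0],"grip": -0.8},
  ],
)

```text
t: 12.5
eef_pos: [581.9, -137.2, 301.8]
tool_rot: [-0.001, -0.112, 0.994, -0.002]
ft_force: [0.4, 0.2, -4.9]
finger_gap: 13.4
```

Call:
arm_command(
  commands=[
    {"dp": [0,0,-0.0005],"angular": [0,0,0],"grip": -0.8},
    {"dp": [0,0,-0.001],"angular": [0,0,0],"grip": -0.8},
    {"dp": [0,0,-0.0015],"angular": [0,0,0],"grip": -0.8},
    {"dp": [0,0,-0.002],"angular": [0,0,0],"grip": -0.8},
    {"dp": [0,0,-0.0025],"angular": [0,0,0],"grip": -0.8},
    {"dp": [0,0,-0.003],"angular": [0,0,0],"grip": -0.8},
    {"dp": [0,0,-0.003],"angular": [0,0,0],"grip": -0.8},
    {"dp": [0,0,-0.003],"angular": [0,0,0],"grip": -0.8},
  ],
)

```text
t: 13.17
eef_pos: [582.0, -137.2, 304.9]
tool_rot: [-0.001, -0.112, 0.994, -0.002]
ft_force: [0.2, 0.6, -4.4]
finger_gap: 13.5
```

Call:
arm_command(
  commands=[
    {"dp": [0,0,-0.0005],"angular": [0,0,0],"grip": -0.8},
    {"dp": [0,0,-0.001],"angular": [0,0,0],"grip": -0.8},
    {"dp": [0,0,-0.0015],"angular": [0,0,0],"grip": -0.8},
    {"dp": [0,0,-0.002],"angular": [0,0,0],"grip": -0.8},
    {"dp": [0,0,-0.0025],"angular": [0,0,0],"grip": -0.8},
    {"dp": [0,0,-0.003],"angular": [0,0,0],"grip": -0.8},
    {"dp": [0,0,-0.003],"angular": [0,0,0],"grip": -0.8},
    {"dp": [0,0,-0.003],"angular": [0,0,0],"grip": -0.8},
  ],
)

```text
t: 13.83
eef_pos: [582.0, -137.3, 308.0]
tool_rot: [-0.001, -0.112, 0.994, -0.002]
ft_force: [-1.1, 0.7, -4.1]
finger_gap: 13.3
```

Call:
arm_command(
  commands=[
    {"dp": [0,0,-0.0005],"angular": [0,0,0],"grip": -0.8},
    {"dp": [0,0,-0.001],"angular": [0,0,0],"grip": -0.8},
    {"dp": [0,0,-0.0015],"angular": [0,0,0],"grip": -0.8},
    {"dp": [0,0,-0.002],"angular": [0,0,0],"grip": -0.8},
    {"dp": [0,0,-0.0025],"angular": [0,0,0],"grip": -0.8},
    {"dp": [0,0,-0.003],"angular": [0,0,0],"grip": -0.8},
    {"dp": [0,0,-0.003],"angular": [0,0,0],"grip": -0.8},
    {"dp": [0,0,-0.003],"angular": [0,0,0],"grip": -0.8},
  ],
)

```text
t: 14.5
eef_pos: [581.7, -137.1, 309.1]
tool_rot: [-0.002, -0.112, 0.994, -0.001]
ft_force: [3.2, -0.4, -18.6]
finger_gap: 13.5
```

Call:
arm_command(
  commands=[
    {"dp": [0,0,0.001],"angular": [0,0,0],"grip": -0.8},
    {"dp": [0,0,0.002],"angular": [0,0,0],"grip": -0.8},
    {"dp": [0,0,0.002],"angular": [0,0,0],"grip": -0.8},
    {"dp": [0,0,0.002],"angular": [0,0,0],"grip": -0.8},
    {"dp": [0,0,0.002],"angular": [0,0,0],"grip": -0.8},
    {"dp": [0,0,0.002],"angular": [0,0,0],"grip": -0.8},
    {"dp": [0,0,0.002],"angular": [0,0,0],"grip": -0.8},
    {"dp": [0,0,0.002],"angular": [0,0,0],"grip": -0.8},
  ],
)

```text
t: 15.17
eef_pos: [582.0, -137.4, 307.5]
tool_rot: [-0.002, -0.112, 0.994, -0.002]
ft_force: [-0.2, -0.5, -5.6]
finger_gap: 13.1
```

```bash
python3 go.py
```

```text
t 15.17 tcp [ 581.989 -137.394  307.541] yaw_y 1.7959430626575037 z [-0.003 -0.004 -1.   ] F [-0.176 -0.482 -5.644] T [-0.229 -0.104 -0.054] gap 13.1 q [-0.338  0.201  0.037  1.408 -0.005 -0.563]
```

Call:
arm_command(
  commands=[
    {"dp": [0,0,0.0005],"angular": [0,0,3],"grip": -0.8},
    {"dp": [0,0,0.0005],"angular": [0,0,6],"grip": -0.8},
    {"dp": [0,0,0.0005],"angular": [0,0,9],"grip": -0.8},
    {"dp": [0,0,0.0005],"angular": [0,0,12],"grip": -0.8},
    {"dp": [0,0,0.0005],"angular": [0,0,15],"grip": -0.8},
    {"dp": [0,0,0.0005],"angular": [0,0,18],"grip": -0.8},
    {"dp": [0,0,0.0005],"angular": [0,0,21],"grip": -0.8},
    {"dp": [0,0,0.0005],"angular": [0,0,23],"grip": -0.8},
  ],
)

```text
t: 15.83
eef_pos: [581.8, -138.0, 307.1]
tool_rot: [-0.002, 0.089, 0.996, -0.003]
ft_force: [0.4, -0.7, -4.8]
finger_gap: 13.5
```

```bash
python3 go.py
```

```text
t 15.83 tcp [ 581.805 -137.993  307.082] yaw_y 1.3919559647757265 z [-0.004 -0.005 -1.   ] F [ 0.351 -0.673 -4.764] T [-0.404  0.087  0.027] gap 13.5 q [-0.338  0.201  0.036  1.407 -0.006 -0.159]
```

Free so far, still carrying the weight. Continuing.

Call:
arm_command(
  commands=[
    {"dp": [0,0,0],"angular": [0,0,3],"grip": -0.8},
    {"dp": [0,0,0],"angular": [0,0,6],"grip": -0.8},
    {"dp": [0,0,0],"angular": [0,0,9],"grip": -0.8},
    {"dp": [0,0,0],"angular": [0,0,12],"grip": -0.8},
    {"dp": [0,0,0],"angular": [0,0,15],"grip": -0.8},
    {"dp": [0,0,0],"angular": [0,0,18],"grip": -0.8},
    {"dp": [0,0,0],"angular": [0,0,21],"grip": -0.8},
    {"dp": [0,0,0],"angular": [0,0,24],"grip": -0.8},
  ],
)

```text
t: 16.5
eef_pos: [582.0, -138.1, 307.3]
tool_rot: [-0.001, 0.296, 0.955, -0.003]
ft_force: [-0.3, -0.8, -5.2]
finger_gap: 13.1
```

```bash
python3 go.py
```

```text
t 16.5 tcp [ 581.993 -138.116  307.29 ] yaw_y 0.9705139967750722 z [-0.003 -0.005 -1.   ] F [-0.295 -0.809 -5.154] T [-0.072 -0.11  -0.001] gap 13.1 q [-0.338  0.201  0.036  1.407 -0.006  0.262]
```

Call:
arm_command(
  commands=[
    {"dp": [0,0,0],"angular": [0,0,3],"grip": -0.8},
    {"dp": [0,0,0],"angular": [0,0,6],"grip": -0.8},
    {"dp": [0,0,0],"angular": [0,0,9],"grip": -0.8},
    {"dp": [0,0,0],"angular": [0,0,12],"grip": -0.8},
    {"dp": [0,0,0],"angular": [0,0,15],"grip": -0.8},
    {"dp": [0,0,0],"angular": [0,0,18],"grip": -0.8},
    {"dp": [0,0,0],"angular": [0,0,21.5],"grip": -0.8},
    {"dp": [0,0,0],"angular": [0,0,21.5],"grip": -0.8},
  ],
)

```text
t: 17.17
eef_pos: [582.3, -137.9, 307.4]
tool_rot: [0.0, 0.469, 0.883, -0.003]
ft_force: [0.6, 0.8, -4.6]
finger_gap: 13.4
```

```bash
python3 go.py
```

```text
t 17.17 tcp [ 582.284 -137.912  307.42 ] yaw_y 0.5942094654776021 z [-0.002 -0.005 -1.   ] F [ 0.558  0.753 -4.61 ] T [ 0.202 -0.202 -0.067] gap 13.4 q [-0.338  0.201  0.037  1.407 -0.005  0.639]
```

Call:
arm_command(
  commands=[
    {"dp": [0,0,0.0005],"angular": [0,0,0],"grip": -0.8},
    {"dp": [0,0,0.001],"angular": [0,0,0],"grip": -0.8},
    {"dp": [0,0,0.0015],"angular": [0,0,0],"grip": -0.8},
    {"dp": [0,0,0.002],"angular": [0,0,0],"grip": -0.8},
    {"dp": [0,0,0.0025],"angular": [0,0,0],"grip": -0.8},
    {"dp": [0,0,0.003],"angular": [0,0,0],"grip": -0.8},
    {"dp": [0,0,0.003],"angular": [0,0,0],"grip": -0.8},
    {"dp": [0,0,0.003],"angular": [0,0,0],"grip": -0.8},
  ],
)

```text
t: 17.83
eef_pos: [582.4, -138.1, 304.9]
tool_rot: [0.0, 0.469, 0.883, -0.003]
ft_force: [1.0, -0.8, -2.6]
finger_gap: 13.4
```

Call:
arm_command(
  commands=[
    {"dp": [0,0,0.0005],"angular": [0,0,0],"grip": -0.8},
    {"dp": [0,0,0.001],"angular": [0,0,0],"grip": -0.8},
    {"dp": [0,0,0.001],"angular": [0,0,0],"grip": -0.8},
    {"dp": [0,0,0.001],"angular": [0,0,0],"grip": -0.8},
    {"dp": [0,0,0.001],"angular": [0,0,0],"grip": -0.8},
    {"dp": [0,0,0.001],"angular": [0,0,0],"grip": -0.8},
    {"dp": [0,0,0.001],"angular": [0,0,0],"grip": -0.8},
    {"dp": [0,0,0.001],"angular": [0,0,0],"grip": -0.8},
  ],
)

```text
t: 18.5
eef_pos: [582.6, -138.1, 304.8]
tool_rot: [0.001, 0.469, 0.883, -0.003]
ft_force: [-2.2, 1.5, 6.1]
finger_gap: 13.3
```

Seated: the height holds at 304.8, about 4 mm below the stop, and the load has come off. Releasing.

Call:
arm_command(
  commands=[
    {"dp": [0,0,-0.0005],"angular": [0,0,0],"grip": -0.7},
    {"dp": [0,0,-0.0005],"angular": [0,0,0],"grip": -0.63},
    {"dp": [0,0,-0.0005],"angular": [0,0,0],"grip": -0.58},
    {"dp": [0,0,-0.0005],"angular": [0,0,0],"grip": -0.5},
    {"dp": [0,0,-0.0005],"angular": [0,0,0],"grip": -0.3},
    {"dp": [0,0,-0.0005],"angular": [0,0,0],"grip": 0},
    {"dp": [0,0,-0.0005],"angular": [0,0,0],"grip": 0.2},
    {"dp": [0,0,-0.0005],"angular": [0,0,0],"grip": 0.3},
  ],
)

```text
t: 19.17
eef_pos: [582.6, -138.1, 305.3]
tool_rot: [0.001, 0.469, 0.883, -0.003]
ft_force: [0.6, -0.5, -0.5]
finger_gap: 55.2
```

```bash
python3 go.py
python3 - <<'E'
from h import *
s=eyes.grab_frame("side")
cv2.imwrite("pics/c5.png",np.clip(crop(s,240,110,200,150,4)*1.4,0,255).astype(np.uint8))
E
```

```text
t 19.17 tcp [ 582.637 -138.053  305.281] yaw_y 0.5942887276452846 z [-0.001 -0.005 -1.   ] F [ 0.63  -0.525 -0.545] T [ 0.024 -0.03  -0.023] gap 55.2 q [-0.338  0.201  0.032  1.401 -0.005  0.638]
```

View pics/c5.png

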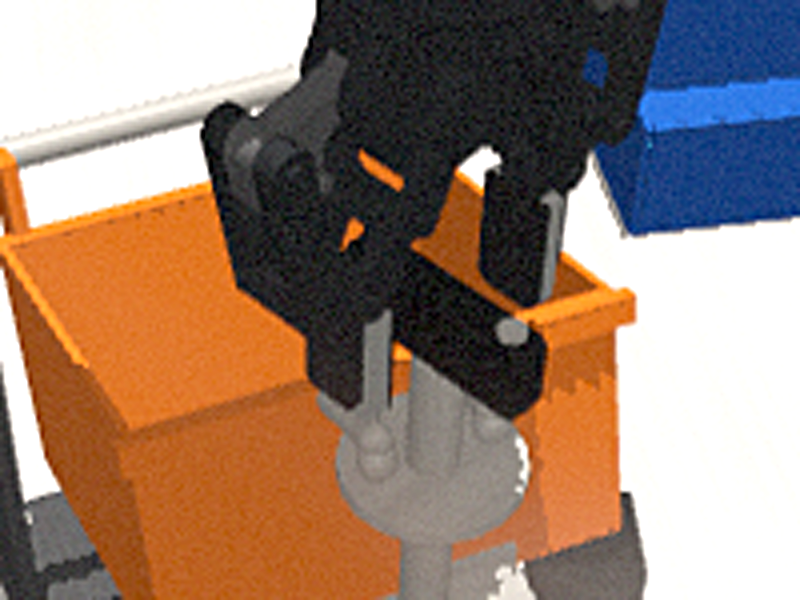

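The picture shows the fingers open either side of the bar, the prop standing free at its raised height with the dot at (512,330), and the bin tilted up. Retreating straight up.

Call:
arm_command(
  commands=[
    {"dp": [0,0,-0.01],"angular": [0,0,0],"grip": 0.3},
    {"dp": [0,0,-0.025],"angular": [0,0,0],"grip": 0.3},
    {"dp": [0,0,-0.045],"angular": [0,0,0],"grip": 0.3},
    {"dp": [0,0,-0.065],"angular": [0,0,0],"grip": 0.3},
    {"dp": [0,0,-0.085],"angular": [0,0,0],"grip": 0.3},
    {"dp": [0,0,-0.1],"angular": [0,0,0],"grip": 0.3},
    {"dp": [0,0,-0.11],"angular": [0,0,0],"grip": 0.3},
    {"dp": [0,0,-0.11],"angular": [0,0,0],"grip": 0.3},
  ],
)

```text
t: 19.88
eef_pos: [583.7, -137.8, 418.8]
tool_rot: [0.004, 0.469, 0.883, -0.002]
ft_force: [0.4, -0.5, 0.1]
finger_gap: 55.8
```

```bash
python3 go.py
python3 - <<'E'
from h import *
s=eyes.grab_frame("side")
cv2.imwrite("pics/c6.png",s["pixels"])
c=np.array([582.5,-137,319.]); a=0.594-np.pi/2
print("expected dot px",proj(s,c+[26.5*np.cos(a),26.5*np.sin(a),12]),"far end",proj(s,c+[-32*np.cos(a),-32*np.sin(a),12]))
E
```

```text
t 19.88 tcp [ 583.706 -137.808  418.805] yaw_y 0.5942837242594377 z [ 0.005 -0.007 -1.   ] F [ 0.408 -0.473  0.096] T [-0.012 -0.028 -0.008] gap 55.8 q [-0.337  0.194  0.255  1.626 -0.005  0.639]
expected dot px [367.354 193.537] far end [327.495 166.356]
```

View pics/c6.png

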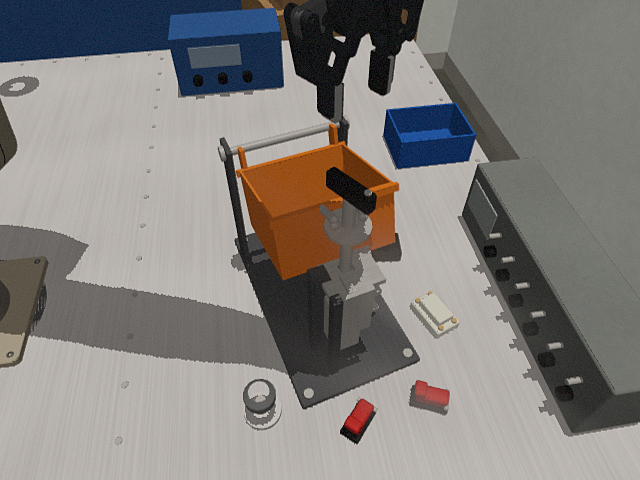

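```bash
python3 -c "
from workcell import close_job; print(close_job())"
```

```text
the job is handed in; nothing more can be done
None
```

The bin is now propped at the steep setting, and I handed the job in at about 20 s of the 64 s allowed.

- **Unlock:** I gripped the cross handle and twisted it about 71° counter-clockwise into the lane. Side forces stayed under 3 N.
- **Lift:** I pulled the prop up in small steps and met the stop about 64 mm up. The wrist showed 18.6 N there, about 14 N of it against the stop.
- **Lock:** I backed off about 2 mm and twisted it back about 69° clockwise, which met no resistance. I then lowered it until it seated about 4 mm below the stop; the weight came off the gripper and it briefly pressed down with 6 N.
- **Release:** I opened the fingers and rose straight up, clear of everything.

**Last checks:**
- In the side view after release, the handle's dot sits at about (368,193), against (367,194) expected for the locked height and angle. The bin is tilted.
- The throttle, both red guards and the relay are where they were. I did not recheck the magneto switch, which is hidden behind the bin in that view.
- The lug itself is not visible in its notch. That it is locked rests on the seating height, the change in load and the handle's position. No check disagreed.

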